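# Finish the disc-spring pack on a column piston

## Robot

A 6-joint arm with a two-finger parallel gripper is mounted at the origin on the work surface. World frame = base frame: x ahead of the robot, y to its left, z up, the work surface at z = 0. Lengths are in m, angles in rad, forces in N, time in s.
With the tool pointing down it reaches from about 0.425 to 0.925 m from the base axis. Payload 12.5 kg.
Tool frame: the origin (TCP) lies midway between the tips of the shut fingers; the grasp point (between the pads) lies 19 mm behind it; z points along the fingers, y is the line along which they close (so a half turn about z gives the same grasp; the last joint's range is limited). The gripper opens to 85 mm and grips with 20 to 120 N. Pads are 22 mm wide; open, the fingers measure 114 mm over their backs; the gripper's body (76 mm by 85 mm) begins 54 mm behind the grasp point. The pads swing forward as they close: fully open they stand 13 mm farther back than shut.
Start: joints at [-1.295, 0.491, 1.559, -0, 1.092, -0.106], TCP at [0.233, -0.58, 0.231] pointing down, gripper open.
Joint ranges: [-3.1, 3.1], [-0.84, 2.19], [0.05, 2.79], [-1.13, 4.28], [0.06, 2.93], [-2.69, 2.69]. Speed limits (rad/s): [2.22, 2.22, 2.79, 3.14, 3.14, 3.14].

## Interface

Orientations are given as [roll, pitch, yaw] about the fixed x, y, z axes, in that order (R = Rz(yaw) Ry(pitch) Rx(roll)).
In Python, from bench import r gives the robot as it stands. Calls block until the motion is done:
- r.reach(position, orientation): joint-space move of the TCP to a pose.
- r.move_l(position, max_speed=0.15, ori=None, threshold=None): straight line of the TCP; ori=None keeps the orientation; max_speed is the mean speed in m/s. With threshold (N) it stops when the force on the tool has changed by that much, and returns True; else False.
- r.move_joints(angles): joint-space move.
- r.move_gripper(opening, force=None): finger opening in m; force is the grip in N (None keeps the last); returns when the fingers have stopped.
- r.sleep(seconds).
- r.ik(position, orientation): joint angles nearest the present ones, or None.
- r.get_state(): the state.
- r.camera(name): name is "side" or "top"; returns a dict with "pixels" (400x640x3 uint8, red, green, blue), "depth" (400x640 float32, m along the optical axis (not along the pixel's ray), 0 where there is no reading), "fovy" (degrees; the focal length in pixels is half the picture's height over the tangent of half this angle, whatever the lens; pixels are square), "cx", "cy" (the principal point, pixels), "dist_coeffs" ([k1, k2, p1, p2, k3] as OpenCV has them; the pictures are not rectified), "view" (4x4, takes a point from world to camera coordinates). Camera axes: x right, y down, z forward; pixel columns grow to the right and rows downward; lengths in m; the calibration is good to about 2 mm. A picture is of the moment at which its call begins.
A pose or a line that the arm cannot do raises r.Unreachable and nothing moves.
- r.close_job(): hands the job in; it is judged then, once.
The state is a dict: "time": time; "joints": joint angles; "dq": joint speeds; "effort": joint torques, N m; "tool_pos": TCP position; "orientation": TCP orientation; "wrist_force": force on the tool from outside, world axes, zero at the start; "moment": the same for the moment, N m; "gripper_width": finger opening in m; "grip_force": force on a finger pad.
Only numpy, scipy, OpenCV 4.12 (cv2) and the standard library are available. Lean on these libraries where they do the work, as an engineer would, in place of code of your own. Each camera call takes 0.05 s, during which the arm holds its last target. There are 200 camera calls.

## Task

Finish the spring pack on the piston standing in its nest: lower the two loose coned disc springs onto the spindle, without dropping them, going on from the two already there so that the faces keep alternating (wide rim meets wide rim, narrow meets narrow) and the pack ends wide rim up. Then put the keeper cap on, flange down, and press it until it snaps past the balls and lies flat on the pack; stop pushing once it has snapped and do not force it. Leave the flat ring, the beaker and the wash bottle where they are.

Things in the scene. Friction and masses are not known exactly. Their poses are not given: they have to be found in the camera images.
- piston: Steel column piston, 92 mm across, upright and immovable in a black nest block (140 x 140 x 22 mm). Origin on the bench under the spindle axis, z up. Its seat for the springs is 40 mm up. Above the seat the spindle is 30 mm thick up to 36 mm, cones in to an 18 mm neck at 40.5 mm, and ends in a chamfered 13 mm tip at 61 mm. Four detent balls stand out to 24 mm across at 51.8 mm.
- seat (a point): Point on the spindle axis at the level of the seat, 40 mm above the bench.
- pack_top (a point): Point on the spindle axis 42 mm above the seat: the top of the finished pack of four springs, where the cap's underside must come to lie.
- fitted_dome: First disc spring, pinned on the spindle, wide rim down on the seat, narrow side up. All four are alike: grey steel cones 64 mm outside, 35 mm bore, 10.5 mm high, slope about 25 degrees; the upright outer wall at the wide rim is 5 mm high; 110 g nominal. Origin on the axis at half height, z up as it stands.
- fitted_dish: Second disc spring, pinned on top of the first, the other way up: narrow side down, wide rim up, its top 21 mm above the seat. Origin on the axis at half height (15.75 mm above the seat), z up.
- disc_dome: Loose disc spring lying on a stand of the tray like a dome: wide rim down (its upright outer wall is the lowest 5 mm), narrow side up. Sizes as fitted_dome. Origin on the axis at half height (5.25 mm above the stand's top), z up as it lies.
- disc_dish: Loose disc spring lying on a stand of the tray like a dish: narrow side down, wide rim up (its upright outer wall reaches from 5.5 to 10.5 mm above the stand). Sizes as fitted_dome. Origin on the axis at half height (5.25 mm above the stand's top), z up as it lies.
- cap: Aluminium keeper cap, 100 g: flange 60 x 4.5 mm, knurled hub 36 mm across, closed top 30 mm up. Lies flange down on a stand. Origin at the centre of its underside, z up. Bore open below: lip 20 mm wide, 4.5 mm high, then 26 mm wide. Pressed on, the lip meets the balls 14 mm above home; resistance peaks at some 10 N about 11 mm above home, and below 7 mm the balls draw it down onto the top spring.
- tray: Dark grey plastic kit tray, fixed, 280 x 280 x 6 mm with a low rim (12 mm). Origin at the centre of its underside, z up. Four round stands, 62 mm across, their tops 22 mm above the bench, at 65 mm to either side of the origin in the tray's x and y. On each lies one part: the two loose springs, the cap and the flat ring, in any order, within 3 mm of the stand's middle.
- flat_ring: Bystander on a stand of the tray: flat (not coned) grey steel ring, 64 mm outside, 35 mm bore, 6 mm thick; not part of this pack. Origin at the centre of its underside.
- beaker: Bystander: glass beaker, 84 mm in diameter, 110 mm high. Origin at the centre of its underside.
- wash_bottle: Bystander: whitish plastic wash bottle, 70 mm in diameter, 168 mm high to its screw cap, thin bent spout to 222 mm. Origin at the centre of its underside.
Things that resemble listed ones, but are neither listed nor needed, are in the scene too. Of the things that look like the piston, take the one that is farthest from the robot's base at the start.

How it is judged:
On the way, in this order (a step that is already met when the one before it is completed fails the run):
1. the loose dome-lying spring is on the spindle as the third, wide rim down on the wide rim of the second (horizontal distance between disc_dome and seat below 0.005 m and z of disc_dome in the frame of piston between 0.06325 and 0.06925 m and angle between disc_dome's own z axis and vertical below 0.1 rad), for 0.2 s.
2. the loose dish-lying spring is on the spindle as the fourth, narrow side down, wide rim up (all of step 1 and horizontal distance between disc_dish and seat below 0.005 m and z of disc_dish in the frame of piston between 0.07375 and 0.07975 m and angle between disc_dish's own z axis and vertical below 0.1 rad), for 0.2 s.
3. the keeper cap has snapped past the balls and lies on the pack (horizontal distance between cap and pack_top below 0.004 m and z of cap in the frame of piston between 0.079 and 0.084 m and angle between cap's own z axis and vertical below 0.06 rad), for 0.2 s.
At the end, for the whole second after the job is handed in: The loose springs are on the spindle, the third wide rim down, the fourth wide rim up: each within 5 mm of the axis, 3 mm of its height, 0.1 rad of level. Cap snapped on: underside at most 2 mm above (3 below) the pack top, within 4 mm of the axis, 0.06 rad of level. All at rest, released (all of step 2 and all of step 3 and linear speed of each of disc_dome, disc_dish, cap below 0.02 m/s); the robot touches nothing.
It fails at once if a spring is dropped down the spindle (faster than 0.5 m/s on it) ((horizontal distance between disc_dome and seat below 0.012 m and z of disc_dome in the frame of piston below 0.1 m and linear speed of disc_dome above 0.5 m/s) or (horizontal distance between disc_dish and seat below 0.012 m and z of disc_dish in the frame of piston below 0.1 m and linear speed of disc_dish above 0.5 m/s)).
It fails at once if the cap is forced on: pressed on the spring under it with more than 45 N (contact force between cap and disc_dish above 45 N).
It fails at once if the flat ring is moved by more than 25 mm (distance of flat_ring from where it was at the start of the episode above 0.025 m).
It fails at once if the beaker is moved by more than 25 mm (distance of beaker from where it was at the start of the episode above 0.025 m).
It fails at once if the wash bottle is moved by more than 25 mm (distance of wash_bottle from where it was at the start of the episode above 0.025 m).
It also fails if it takes over 64 s, if anything falls off the work surface, if the arm or the gripper's body presses on something with over 40 N, if the wrist force passes 120 N, or if a joint passes its speed limit or range.

## Working session

There is one attempt and no reset: what is moved stays moved. The work goes in short steps, each a Python script; the robot and the scene stay as the last script left them, time stands still between calls to the robot, and variables do not carry over. Pictures are saved under pics/ and viewed, at most 10 in all, crops included, and the job is handed in when it is done.

```bash
mkdir -p pics; ls
python3 - <<'E'
from bench import r
import cv2,numpy as np,pickle
for n in("top","side"):
    c=r.camera(n); pickle.dump(c,open(n+".pkl","wb"))
    cv2.imwrite(f"pics/{n}.png",c["pixels"][:,:,::-1])
    print(n,c["fovy"],c["cx"],c["cy"],c["dist_coeffs"],np.round(c["view"],3).tolist())
print(r.get_state())
E
```

```text
pics
top 50.96175805538599 328.89632268340927 195.3878187433791 [-0.0360698  0.         0.         0.         0.       ] [[0.012, -1.0, -0.018, -0.099], [-0.998, -0.011, -0.062, 0.438], [0.062, 0.019, -0.998, 1.297], [0.0, 0.0, 0.0, 1.0]]
side 48.04784721957857 321.4148942277443 200.21574951929742 [-0.01633591  0.          0.          0.          0.        ] [[-0.845, -0.535, -0.012, 0.334], [-0.374, 0.607, -0.701, 0.289], [0.382, -0.587, -0.713, 1.122], [0.0, 0.0, 0.0, 1.0]]
{'time': 0.1, 'joints': array([-1.29459557e+00,  4.91466604e-01,  1.55938415e+00,  1.30217067e-05,
        1.09168952e+00, -1.05619274e-01]), 'dq': array([-0.00129295, -0.0015852 , -0.00259459, -0.00041273, -0.0004722 ,
       -0.00065118]), 'effort': array([ 4.04783888e-03, -6.19449735e+01, -2.62025535e+01, -9.94887756e-06,
        2.89565505e-03, -7.31333586e-06]), 'tool_pos': array([ 0.23284065, -0.5797994 ,  0.23080798]), 'orientation': array([-3.14065153e+00, -1.11386333e-04,  3.81813965e-01]), 'wrist_force': array([ 0.19278737,  0.31929173, -0.1964613 ]), 'moment': array([-0.00958399,  0.02070217, -0.01759909]), 'grip_force': 0.0, 'gripper_width': 0.08575724836810172}
```

View pics/top.png

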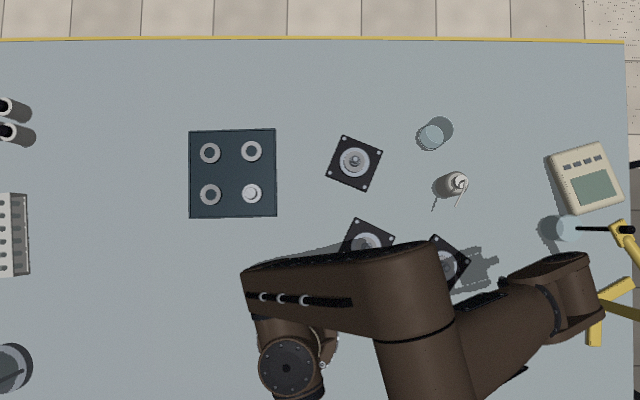

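View pics/side.png

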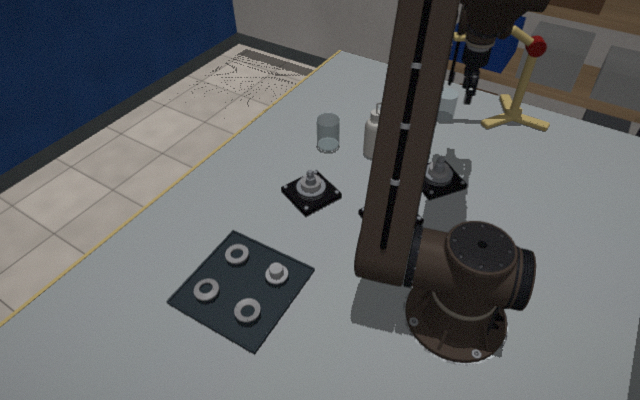

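The top view shows the tray (189–276, 128–217), with the cap at (252,193) and ring-shaped parts at (209,153), (251,151) and (210,194). The farthest piston is at (354,161), the beaker at (432,136) and the bottle at (455,184). Next I take enlarged crops and depth to tell the rings apart.

```bash
cat > h.py <<'E'
import cv2,numpy as np
def K(c):
    f=200/np.tan(np.radians(c["fovy"]/2)); return np.array([[f,0,c["cx"]],[0,f,c["cy"]],[0,0,1]])
def ray(c,uv):
    uv=np.array(uv,float).reshape(-1,1,2)
    p=cv2.undistortPoints(uv,K(c),np.array(c["dist_coeffs"]))[:,0]
    R=c["view"][:3,:3];t=c["view"][:3,3]
    return -R.T@t, np.c_[p,np.ones(len(p))]@R   # origin, dirs with cam z=1
def at_z(c,uv,z):
    o,d=ray(c,uv); return o+d*((z-o[2])/d[:,2])[:,None]
def cloud(c,box):
    u0,v0,u1,v1=box; v,u=np.mgrid[v0:v1,u0:u1]; uv=np.c_[u.ravel(),v.ravel()]
    o,d=ray(c,uv); D=c["depth"][v0:v1,u0:u1].ravel(); P=o+d*D[:,None]
    return P.reshape(v1-v0,u1-u0,3),D.reshape(v1-v0,u1-u0)
E
python3 - <<'E'
from h import *; import pickle
T=pickle.load(open("top.pkl","rb"));S=pickle.load(open("side.pkl","rb"))
a=cv2.resize(T["pixels"][125:220,185:280],None,fx=6,fy=6,interpolation=cv2.INTER_CUBIC)
b=cv2.resize(S["pixels"][230:335,165:315],None,fx=5,fy=5,interpolation=cv2.INTER_CUBIC)
cv2.imwrite("pics/tt.png",a[:,:,::-1]);cv2.imwrite("pics/ts.png",b[:,:,::-1])
for p in [(209,153),(251,151),(210,194),(252,193)]:
    P,D=cloud(T,(p[0]-14,p[1]-14,p[0]+15,p[1]+15))
    z=P[...,2]; m=(z>.024)&(D>0)
    q=P[m]; (cx,cy),rad=cv2.minEnclosingCircle(q[:,:2].astype(np.float32))
    ctr=q[:,:2].mean(0); rr=np.hypot(*(q[:,:2]-ctr).T)
    print(p,at_z(T,[p],.03)[0].round(4),"mec",round(cx,4),round(cy,4),round(rad,4),"mean",ctr.round(4))
    for lo in np.arange(.0,.036,.004):
        s=(rr>=lo)&(rr<lo+.004)
        if s.any(): print("   r%.0f-%.0f n%d z %.1f"%(lo*1e3,lo*1e3+4,s.sum(),1e3*np.median(q[s,2])),end=";")
    print()
for p in [(354,161),(370,240),(447,262)]: print("piston",at_z(T,[p],.08)[0].round(3),np.linalg.norm(at_z(T,[p],.08)[0,:2]))
P,D=cloud(T,(330,138,380,188));z=P[...,2]
for lo,hi in((.05,.07),(.09,.12)):
    q=P[(z>lo)&(z<hi)&(D>0)]; print(len(q),q.mean(0).round(4),cv2.minEnclosingCircle(q[:,:2].astype(np.float32)),np.median(q[:,2]))
E
```

```text
(209, 153) [0.5669 0.2823 0.03  ] mec 0.5699 0.2805 0.0327 mean [0.5686 0.2799]
   r0-4 n3 z 25.5;   r4-8 n2 z 25.0;   r8-12 n10 z 25.0;   r12-16 n7 z 24.6;   r16-20 n38 z 30.5;   r20-24 n54 z 30.8;   r24-28 n63 z 28.7;   r28-32 n63 z 27.5;   r32-36 n9 z 25.9;
(251, 151) [0.5743 0.1503 0.03  ] mec 0.5756 0.15 0.032 mean [0.5763 0.1513]
   r0-4 n1 z 24.9;   r4-8 n1 z 24.5;   r8-12 n5 z 25.0;   r12-16 n8 z 25.6;   r16-20 n36 z 26.8;   r20-24 n50 z 27.7;   r24-28 n56 z 27.3;   r28-32 n54 z 27.7;   r32-36 n4 z 26.8;
(210, 194) [0.4386 0.2751 0.03  ] mec 0.4382 0.2743 0.0331 mean [0.4379 0.2752]
   r4-8 n1 z 24.5;   r8-12 n5 z 24.9;   r12-16 n2 z 24.9;   r16-20 n30 z 27.3;   r20-24 n52 z 28.1;   r24-28 n67 z 30.2;   r28-32 n78 z 30.9;   r32-36 n14 z 32.1;
(252, 193) [0.4431 0.1439 0.03  ] mec 0.4446 0.1463 0.0307 mean [0.4428 0.1443]
   r0-4 n4 z 52.7;   r4-8 n16 z 50.3;   r8-12 n31 z 51.1;   r12-16 n47 z 49.3;   r16-20 n43 z 40.2;   r20-24 n34 z 26.9;   r24-28 n55 z 26.1;   r28-32 n25 z 26.7;   r32-36 n2 z 24.6;
piston [ 0.539 -0.169  0.08 ] 0.5643993613831324
piston [ 0.305 -0.218  0.08 ] 0.3749600520970705
piston [ 0.244 -0.443  0.08 ] 0.5061028867661737
258 [ 0.5423 -0.1693  0.0586] ((0.542381763458252, -0.1695118397474289), 0.03224761411547661) 0.05851693657294699
42 [ 0.5415 -0.1691  0.0984] ((0.5412030220031738, -0.1694309413433075), 0.011180819012224674) 0.09825246576280655
```

View pics/tt.png

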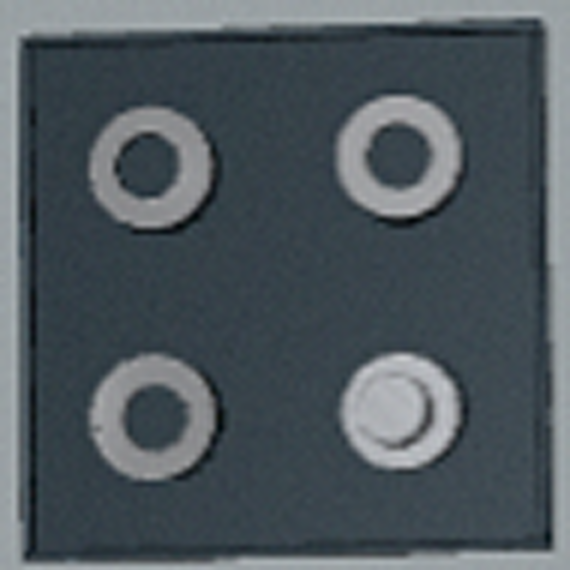

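View pics/ts.png

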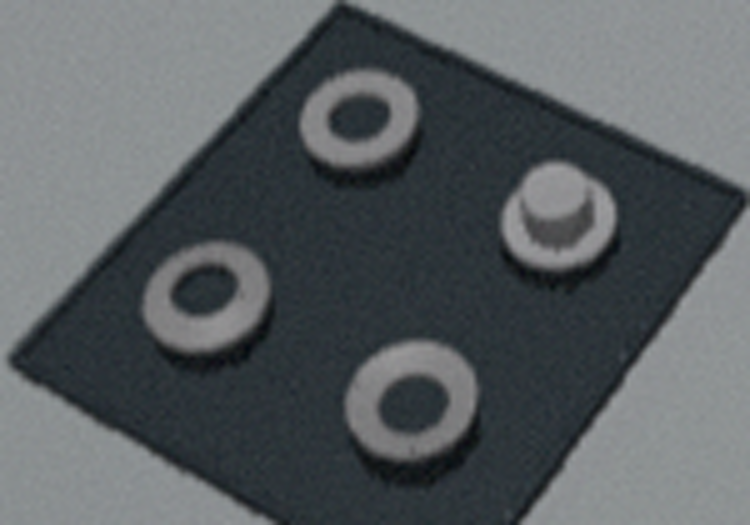

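The depth reads dome at (209,153) with inner edge high, flat ring at (251,151), dish at (210,194) with rim high, and cap at (252,193). The crops agree: circle centres in the top crop are at (151,168), (399,157), (153,417) and (402,411). In the side crop they are at (207,298), (360,120), (412,402) and (559,216).

Run:
```python
from h import *; import pickle
T=pickle.load(open("top.pkl","rb"));S=pickle.load(open("side.pkl","rb"))
a=cv2.resize(T["pixels"][130:195,322:387],None,fx=6,fy=6,interpolation=cv2.INTER_CUBIC)
b=cv2.resize(S["pixels"][155:220,278:343],None,fx=6,fy=6,interpolation=cv2.INTER_CUBIC)
cv2.imwrite("pics/pp.png",np.hstack([a,b])[:,:,::-1])
def px(p,k,o): return ((np.array(p)+.5)/k-.5+o)
for n,pt,ps,z in[("dome",(151,168),(207,298),.026),("dish",(153,417),(412,402),.031),("cap",(402,411),(559,216),.0255),("ring",(399,157),(360,120),.027)]:
    A=px(pt,6,(185,125));B=px(ps,5,(165,230)); print(n,at_z(T,[A],z)[0].round(4),at_z(S,[B],z)[0].round(4))
```

```text
dome [0.5689 0.2812 0.026 ] [0.5691 0.2822 0.026 ]
dish [0.4382 0.2746 0.031 ] [0.4383 0.2755 0.031 ]
cap [0.4432 0.1461 0.0255] [0.4454 0.1444 0.0255]
ring [0.5755 0.1507 0.027 ] [0.5758 0.1515 0.027 ]
```

View pics/pp.png

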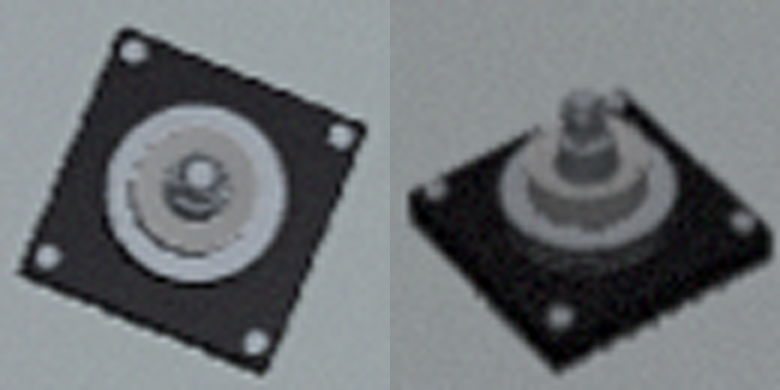

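The top half of the crop shows the spindle tip at (201,173) and the piston rim circle centred at (196,193). In the side half the piston circle is at (588,176) and the tip at (580,97).

```bash
cat >> h.py <<'E'
PI=np.pi
def say(r,tag):
    s=r.get_state(); print(tag,"t%.1f"%s["time"],"tcp",s["tool_pos"].round(4),"w%.4f g%.0f"%(s["gripper_width"],s["grip_force"]),"F",s["wrist_force"].round(1),"q6 %.2f"%s["joints"][5])
E
python3 - <<'E'
from h import *; import pickle
from bench import r
T=pickle.load(open("top.pkl","rb"));S=pickle.load(open("side.pkl","rb"))
def px(p,k,o): return ((np.array(p)+.5)/k-.5+o)
for n,c,p,o,z in[("tipT",T,(201,173),(322,130),.101),("rimT",T,(196,193),(322,130),.04),("rimS",S,(198,176),(278,155),.04),("tipS",S,(190,97),(278,155),.1)]:
    print(n,at_z(c,[px(p,6,o)],z)[0].round(4))
for y in (0,.4,.8,1.2,1.57,2.0,2.4,2.8,-1.57,-.8):
    print(y,[None if (q:=r.ik(p,[PI,0,y])) is None else round(q[5],2) for p in ([.569,.2815,.12],[.4382,.275,.12],[.444,.1455,.12],[.542,-.169,.2])])
E
```

```text
tipT [ 0.5432 -0.1708  0.101 ]
rimT [ 0.5421 -0.1709  0.04  ]
rimS [ 0.5475 -0.1768  0.04  ]
tipS [ 0.5464 -0.1712  0.1   ]
0 [np.float64(1.93), np.float64(2.0), np.float64(1.75), np.float64(1.15)]
0.4 [np.float64(1.53), np.float64(1.6), np.float64(1.35), np.float64(0.75)]
0.8 [np.float64(1.13), np.float64(1.2), np.float64(0.95), np.float64(0.35)]
1.2 [np.float64(0.73), np.float64(0.8), np.float64(0.55), np.float64(-0.05)]
1.57 [np.float64(0.36), np.float64(0.43), np.float64(0.18), np.float64(-0.42)]
2.0 [np.float64(-0.07), np.float64(0.0), np.float64(-0.25), np.float64(-0.85)]
2.4 [np.float64(-0.47), np.float64(-0.4), np.float64(-0.65), np.float64(-1.25)]
2.8 [np.float64(-0.87), np.float64(-0.8), np.float64(-1.05), np.float64(-1.65)]
-1.57 [None, None, None, None]
-0.8 [None, None, np.float64(2.55), np.float64(1.95)]
```

```bash
cat >> h.py <<'E'
def pick(r,x,y,z,grip=40,wide=.085):
    r.move_gripper(wide)
    r.reach([x,y,.12],[PI,0,0]); r.move_l([x,y,z],.15)
    r.move_gripper(0.02,25); say(r,"g1"); r.move_gripper(wide)
    r.reach([x,y,z],[PI,0,PI/2]); r.move_gripper(0.02,grip); say(r,"g2")
E
python3 - <<'E'
from h import *; from bench import r
say(r,"0"); pick(r,.569,.2815,.0165)
r.move_l([.569,.2815,.045],.06); say(r,"up")
c=r.camera("side"); i=c["pixels"][200:340,130:320]
cv2.imwrite("pics/g.png",cv2.resize(i,None,fx=4,fy=4,interpolation=cv2.INTER_CUBIC)[:,:,::-1])
E
```

```text
0 t0.1 tcp [ 0.2328 -0.5798  0.2308] w0.0858 g0 F [ 0.2  0.3 -0.2] q6 -0.11
g1 t4.8 tcp [0.5694 0.2817 0.0179] w0.0612 g26 F [-0.6 -0.1  6.1] q6 1.93
g2 t6.9 tcp [0.569  0.2815 0.0174] w0.0616 g41 F [-3.2 -1.3  9.7] q6 0.36
up t7.5 tcp [0.569  0.2814 0.0451] w0.0614 g44 F [ 0.1  0.4 -0.5] q6 0.36
```

View pics/g.png

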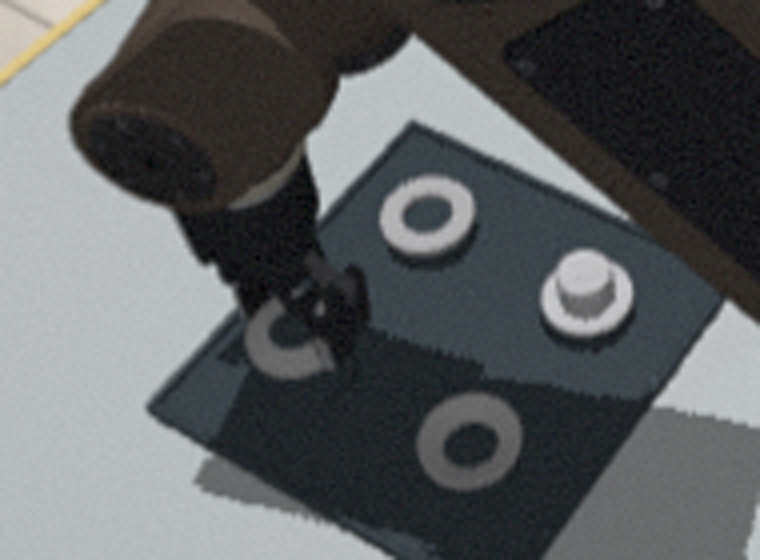

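The crop shows the dome disc lifted, at (290,335). The width of 61.4 mm (under 64) suggests the tips may sit on the cone's slope, so I set it back and regrip 4 mm lower.

Run:
```python
from h import *; from bench import r
x,y=.569,.2815
r.move_l([x,y,.0178],.06); say(r,"dn"); r.move_gripper(.085)
r.move_l([x,y,.0125],.05); r.move_gripper(.02,40); say(r,"g2")
r.move_l([x,y,.045],.06); say(r,"up")
```

```text
dn t8.2 tcp [0.5685 0.2813 0.0175] w0.0618 g45 F [-3.9 -1.1  7.6] q6 0.36
g2 t9.2 tcp [0.569  0.2815 0.0133] w0.0617 g42 F [-0.4 -0.5  7.8] q6 0.36
up t9.9 tcp [0.5689 0.2815 0.045 ] w0.0616 g44 F [ 0.7 -0.7 -1.3] q6 0.36
```

Run:
```python
from h import *; from bench import r; import pickle
x,y=.5425,-.1703
r.move_l([.569,.2815,.19],.2); r.reach([x,y,.19],[PI,0,2.15]); r.move_l([x,y,.108],.15); say(r,"hover")
c=r.camera("side"); pickle.dump(c,open("h1.pkl","wb")); t=r.camera("top")
a=cv2.resize(c["pixels"][110:220,265:360],None,fx=5,fy=5,interpolation=cv2.INTER_CUBIC)
b=cv2.resize(t["pixels"][130:185,330:380],None,fx=5,fy=5,interpolation=cv2.INTER_CUBIC)
o=np.zeros((550,725,3),np.uint8); o[:,:475]=a; o[:275,475:]=b
cv2.imwrite("pics/hv.png",o[:,:,::-1])
# predicted pixels of things
for n,p in dict(disc_bottom=(x,y,.1167),rimL=(x,y,.1192),tip=(x,y,.101)).items():
    uv=cv2.projectPoints(np.array([p]),cv2.Rodrigues(c["view"][:3,:3])[0],c["view"][:3,3],K(c),np.array(c["dist_coeffs"]))[0][0,0]
    print(n,uv.round(2),((uv-(265,110)+.5)*5-.5).round(1))
```

```text
hover t13.1 tcp [ 0.5429 -0.1702  0.1085] w0.0615 g44 F [ 0.6 -0.7 -1.2] q6 -1.00
disc_bottom [310.01 167.21] [227.1 288.1]
rimL [309.99 166.58] [226.9 284.9]
tip [310.17 171.12] [227.8 307.6]
```

View pics/hv.png

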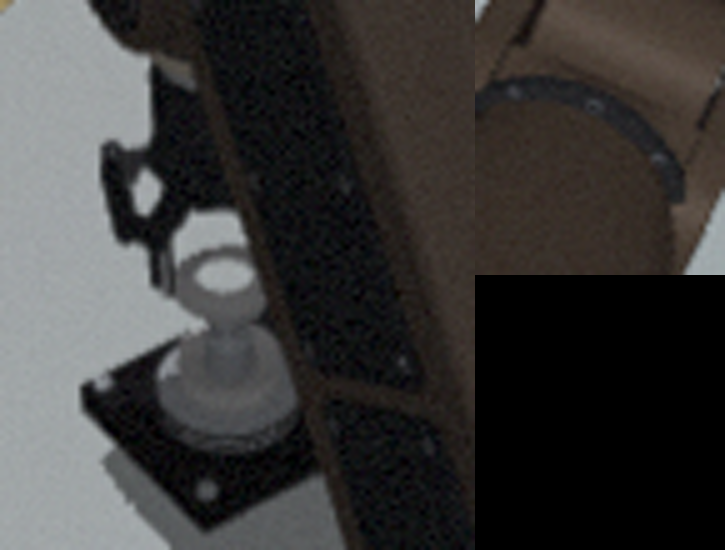

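The hover crop shows the disc hole at (224,277) and the spindle body around (229,355), so they agree to about 1 px. I'll refine the spindle axis numerically from the clear initial side depth.

Run:
```python
from h import *; import pickle
S=pickle.load(open("side.pkl","rb"));T=pickle.load(open("top.pkl","rb"));H=pickle.load(open("h1.pkl","rb"))
n=np.array([-.845,-.535])/1.0
print("pred s",n/np.linalg.norm(n)@np.array([.5425,-.1703]))
n/=np.linalg.norm(n)
P,D=cloud(S,(280,155,342,215))
print("row: depth-based extents (z>.062 near axis)")
for v in range(P.shape[0]):
    q=P[v]; m=(q[:,2]>.066)&(D[v]>0)&(np.hypot(q[:,0]-.5425,q[:,1]+.17)<.03)
    if m.sum()>2:
        u=np.where(m)[0]; print(v+155,u.min()+280,u.max()+280,"mid",(u.min()+u.max())/2+280,"z %.0f"%(1e3*np.median(q[m,2])))
g=S["pixels"].mean(2)
for v in (168,170,172,174,176,178,181,183,185,188,190): print(v,g[v,296:326].astype(int).tolist())
```

```text
pred s -0.3672560958568476
row: depth-based extents (z>.062 near axis)
170 309 311 mid 310.0 z 102
171 308 312 mid 310.0 z 100
172 307 313 mid 310.0 z 101
173 307 313 mid 310.0 z 99
174 307 313 mid 310.0 z 94
175 307 314 mid 310.5 z 92
176 306 314 mid 310.0 z 85
177 306 315 mid 310.5 z 82
178 306 315 mid 310.5 z 78
179 306 315 mid 310.5 z 77
180 306 315 mid 310.5 z 75
181 307 314 mid 310.5 z 72
182 307 312 mid 309.5 z 69
168 [146, 145, 146, 140, 144, 145, 146, 144, 144, 146, 144, 143, 147, 145, 144, 145, 142, 143, 148, 144, 143, 144, 143, 145, 142, 145, 147, 142, 143, 149]
170 [145, 145, 140, 145, 146, 141, 145, 143, 148, 146, 144, 137, 118, 122, 120, 125, 131, 135, 136, 114, 96, 105, 137, 146, 147, 147, 144, 147, 146, 143]
172 [146, 144, 143, 146, 141, 141, 144, 147, 145, 144, 119, 90, 91, 110, 113, 98, 73, 83, 108, 108, 103, 46, 46, 101, 131, 144, 145, 144, 147, 145]
174 [144, 146, 146, 145, 144, 143, 144, 143, 142, 142, 99, 69, 78, 98, 97, 74, 63, 82, 101, 88, 64, 31, 26, 19, 36, 83, 132, 148, 145, 148]
176 [145, 147, 144, 144, 131, 125, 96, 126, 135, 131, 107, 64, 54, 65, 68, 59,
[... 192 characters left out ...]
5, 40, 84]
181 [20, 49, 98, 122, 130, 131, 128, 125, 127, 89, 55, 57, 65, 68, 66, 66, 66, 60, 58, 65, 99, 126, 126, 128, 128, 119, 128, 116, 49, 16]
183 [46, 102, 125, 120, 107, 124, 125, 126, 124, 101, 68, 60, 64, 66, 67, 62, 62, 57, 62, 79, 112, 127, 119, 100, 98, 120, 127, 126, 116, 65]
185 [79, 121, 123, 121, 114, 77, 95, 115, 121, 122, 118, 102, 85, 82, 81, 85, 87, 91, 101, 117, 125, 114, 97, 69, 76, 122, 124, 127, 124, 87]
188 [65, 119, 126, 127, 119, 90, 75, 74, 76, 79, 74, 79, 86, 89, 85, 88, 80, 77, 76, 75, 75, 76, 73, 74, 103, 124, 123, 124, 120, 56]
190 [27, 80, 119, 124, 121, 117, 93, 88, 73, 73, 77, 77, 78, 76, 78, 77, 79, 75, 75, 76, 70, 74, 94, 123, 128, 121, 125, 112, 59, 25]
```

```bash
cat >> h.py <<'E'
def lower(r,x,y,z0,z1,z2,thr=6):
    """straight down from z0 to z1 in small steps watching the side force, then to z2 with contact stop"""
    f0=r.get_state()["wrist_force"]
    for z in np.linspace(z0,z1,4):
        hit=r.move_l([x,y,z],.06,threshold=thr); s=r.get_state(); d=s["wrist_force"]-f0
        print("z%.4f"%s["tool_pos"][2],"dF",d.round(1),hit)
        if hit: return False
    hit=r.move_l([x,y,z2],.025,threshold=thr); s=r.get_state()
    print("end",s["tool_pos"].round(4),"dF",(s["wrist_force"]-f0).round(1),hit); return hit
E
python3 - <<'E'
from h import *; from bench import r
x,y=.542,-.1706
lower(r,x,y,.1,.064,.0505); say(r,"")
E
```

```text
z0.0998 dF [2.3 0.1 0.2] False
z0.0875 dF [ 0.9  0.6 -1.1] False
z0.0755 dF [ 1.2  0.3 -0.8] False
z0.0636 dF [ 0.9 -0.1 -0.2] False
end [ 0.542  -0.1706  0.0523] dF [0.2 0.8 6.7] True
 t15.0 tcp [ 0.542  -0.1706  0.0523] w0.0615 g44 F [-0.7  0.8  6.1] q6 -1.00
```

Run:
```python
from h import *; from bench import r; import pickle
x,y=.542,-.1706
r.move_gripper(.085); say(r,"open"); r.move_l([x,y,.19],.2)
r.reach([.4383,.275,.12],[PI,0,0])
c=r.camera("side"); t=r.camera("top")
P,D=cloud(t,(330,138,380,188)); q=P[(D>0)&(P[...,2]>.062)&(P[...,2]<.085)]; print(len(q),q.mean(0).round(4),np.median(q[:,2]),cv2.minEnclosingCircle(q[:,:2].astype(np.float32)))
pick(r,.4383,.275,.018); r.move_l([.4383,.275,.05],.08); say(r,"up")
```

```text
open t15.4 tcp [ 0.5417 -0.1705  0.0518] w0.0849 g0 F [ 0.4 -0.1  0.5] q6 -1.00
286 [ 0.5405 -0.1692  0.0693] 0.0686565987560519 ((0.5418158769607544, -0.16932781040668488), 0.03221661224961281)
g1 t20.5 tcp [0.4387 0.2752 0.0194] w0.0630 g25 F [-1.5 -0.7 10.8] q6 2.00
g2 t22.6 tcp [0.4384 0.2751 0.0186] w0.0612 g41 F [-1.7 -0.3  8.7] q6 0.43
up t23.2 tcp [0.4383 0.275  0.0501] w0.0608 g43 F [ 0.4 -0.2 -0.8] q6 0.43
```

Run:
```python
from h import *; from bench import r; import pickle
x,y=.542,-.1706
r.move_l([.4383,.275,.19],.2); r.reach([x,y,.19],[PI,0,2.15]); r.move_l([x,y,.115],.15); say(r,"hover")
c=r.camera("side")
cv2.imwrite("pics/h2.png",cv2.resize(c["pixels"][110:220,265:345],None,fx=5,fy=5,interpolation=cv2.INTER_CUBIC)[:,:,::-1])
ok=lower(r,x,y,.105,.08,.0665); say(r,"")
```

```text
hover t26.4 tcp [ 0.5424 -0.1704  0.1155] w0.0611 g44 F [-0.1  0.5 -0.9] q6 -1.00
z0.1049 dF [-0.2  0.6  0.7] False
z0.0962 dF [-0.5  0.4  1. ] False
z0.0879 dF [-0.2 -0.   0.4] False
z0.0796 dF [-1.1 -0.3  0.7] False
end [ 0.542  -0.1706  0.068 ] dF [-1.6  1.3  7.7] True
 t28.1 tcp [ 0.542  -0.1706  0.068 ] w0.0610 g44 F [-1.1  1.2  6.5] q6 -1.00
```

View pics/h2.png

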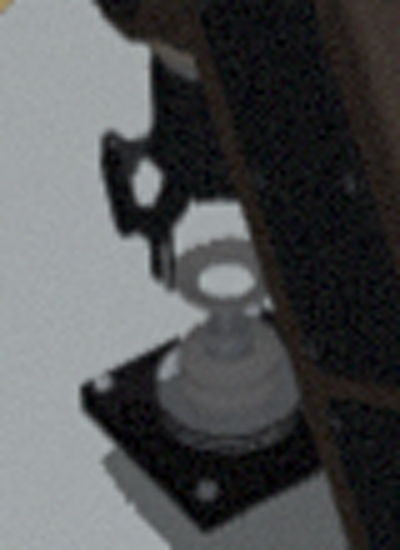

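The view shows the dish rim up, hole at (225,281), centred over the spindle with the dome seated below. Contact came at the expected height, so I release and fetch the cap.

Run:
```python
from h import *; from bench import r; import pickle
x,y=.542,-.1706
r.move_gripper(.085); say(r,"open"); r.move_l([x,y,.19],.2)
X,Y=.4443,.1453
r.reach([X,Y,.12],[PI,0,0])
t=r.camera("top"); P,D=cloud(t,(330,138,380,188))
q=P[(D>0)&(P[...,2]>.068)&(P[...,2]<.09)]; print(len(q),q.mean(0).round(4),np.median(q[:,2]),cv2.minEnclosingCircle(q[:,:2].astype(np.float32)))
q=P[(D>0)&(P[...,2]>.09)]; print(len(q),q.mean(0).round(4))
pick(r,X,Y,.030,grip=60); r.move_l([X,Y,.06],.08); say(r,"up")
r.move_l([X,Y,.2],.2); r.reach([x,y,.2],[PI,0,2.15]); r.move_l([x,y,.125],.15); say(r,"hover")
c=r.camera("side")
cv2.imwrite("pics/h3.png",cv2.resize(c["pixels"][100:210,265:345],None,fx=5,fy=5,interpolation=cv2.INTER_CUBIC)[:,:,::-1])
```

```text
open t28.5 tcp [ 0.5417 -0.1704  0.0673] w0.0850 g0 F [-0.8 -0.1  0.9] q6 -1.00
304 [ 0.5414 -0.1695  0.0786] 0.07874913807875161 ((0.5418481230735779, -0.16946150362491608), 0.03215288370847702)
44 [ 0.5412 -0.1691  0.0979]
g1 t33.4 tcp [0.4446 0.1453 0.0307] w0.0360 g24 F [-0.2  0.4  9.4] q6 1.75
g2 t35.8 tcp [0.4443 0.1453 0.0303] w0.0341 g60 F [-0.7 -0.1  8.2] q6 0.17
up t36.4 tcp [0.4443 0.1453 0.06  ] w0.0343 g60 F [-0.3  0.4 -0.3] q6 0.17
hover t39.1 tcp [ 0.5424 -0.1703  0.1256] w0.0342 g60 F [0.6 0.1 0.5] q6 -1.00
```

View pics/h3.png

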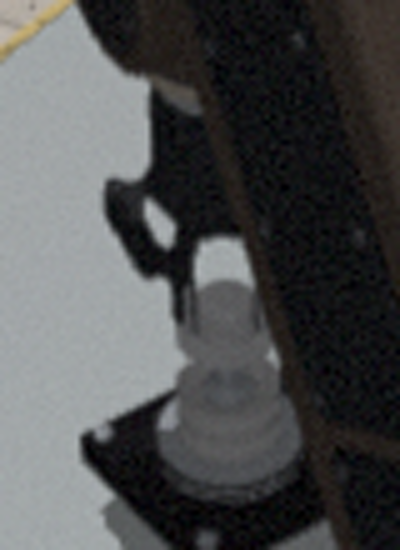

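The cap is level in the grip, hub at (225,310), above the pack. I lower it to the balls while watching side forces, then press past the peak.

Run:
```python
from h import *; from bench import r
x,y=.542,-.1706
f0=r.get_state()["wrist_force"]
def go(z,v,t):
    h=r.move_l([x,y,z],v,threshold=t); s=r.get_state(); print("z%.4f"%s["tool_pos"][2],"xy",s["tool_pos"][:2].round(4),"dF",(s["wrist_force"]-f0).round(1),h); return h
for z in(.112,.109,.1055):
    if go(z,.03,8): break
else:
    for z in(.103,.101,.099,.097,.095,.093):
        if go(z,.02,22): break
say(r,"")
```

```text
z0.1119 xy [ 0.542  -0.1706] dF [-0.4 -0.1  0.9] False
z0.1089 xy [ 0.5419 -0.1706] dF [-0.5 -0.5  1.1] False
z0.1053 xy [ 0.5419 -0.1706] dF [-0.3 -0.9  0. ] False
z0.1032 xy [ 0.5423 -0.1707] dF [-0.2  0.2  4.2] False
z0.1015 xy [ 0.5424 -0.1708] dF [0.3 0.3 6.3] False
z0.0991 xy [ 0.5422 -0.1706] dF [1.4 0.3 2.1] False
z0.0965 xy [ 0.5421 -0.1706] dF [ 5.  -0.  -5.4] False
z0.0938 xy [ 0.5416 -0.1705] dF [  4.9  -0.4 -14.7] False
z0.0925 xy [ 0.5417 -0.1705] dF [ 2.6 -1.2 -9.9] False
 t41.8 tcp [ 0.5417 -0.1705  0.0925] w0.0340 g62 F [  2.9  -0.9 -11.2] q6 -1.00
```

Run:
```python
from h import *; from bench import r
x,y=.542,-.1706
print(r.move_l([x,y,.0900],.01,threshold=15)); say(r,"dn")
r.move_gripper(.085); say(r,"open"); r.move_l([x,y,.2],.15)
r.reach([.45,.145,.25],[PI,0,PI/2])
t=r.camera("top"); c=r.camera("side"); P,D=cloud(t,(330,130,385,190)); z=P[...,2]
for lo,hi in((.08,.095),(.104,.12)):
    q=P[(D>0)&(z>lo)&(z<hi)]; print(len(q),q.mean(0).round(4),np.median(q[:,2]).round(4))
cv2.imwrite("pics/end.png",cv2.resize(c["pixels"][130:220,275:345],None,fx=5,fy=5,interpolation=cv2.INTER_CUBIC)[:,:,::-1]); say(r,"")
```

```text
False
dn t42.2 tcp [ 0.542  -0.1706  0.0903] w0.0345 g63 F [ 0.9  0.3 -1.1] q6 -1.00
open t42.8 tcp [ 0.542  -0.1706  0.09  ] w0.0849 g0 F [ 0.3 -0.4  0.3] q6 -1.00
214 [ 0.5393 -0.1683  0.0856] 0.0855
127 [ 0.5412 -0.1695  0.111 ] 0.1109
 t45.0 tcp [0.4504 0.1443 0.2496] w0.0851 g0 F [-1.1 -0.8 -0.5] q6 0.17
```

View pics/end.png

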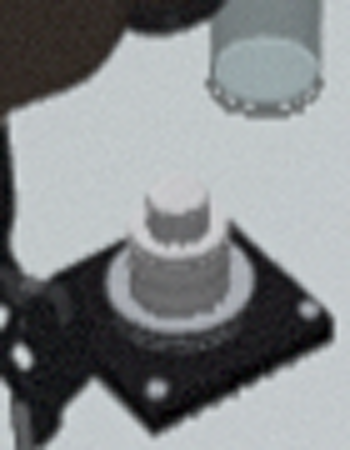

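The cap, at (178,215), lies flat on the closed pack. Its top is at 0.111 m (0.112 expected) and the flange at 0.0855 m.

```bash
python3 -c "
from bench import r
print(r.close_job())"
```

```text
the job is handed in; nothing more can be done
None
```

I lowered both loose springs onto the spindle in the right order and snapped the cap flat onto the pack; the job was handed in after about 45 s, but no verdict was returned.

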